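Turn the parts carousel to the bottle

TASK

Bring the tall bottle to the front of the small-parts carousel: push the turntable round by its rim with the fingertips until the bottle stands right at the arrow on the carousel's fixed foot, then move clear. Do not touch, lift or tip the bottle and the jars standing on it, and leave the meter, the spool and the screwdriver on the bench where they are.

Things in the scene. Friction and masses are not known exactly. Their poses are not given: they have to be found in the camera images.
- foot: Fixed dark steel foot of the carousel on the bench. Origin: on the spindle axis at bench height; z up. Its own -x axis is the front line on which the bottle must come to stand; it faces within 35 degrees of straight back to the robot's side (world -x). A flat tongue, up to 60 mm wide and 9 mm high, runs along it from under the disc to 185 mm from the axis.
- arrow (a point): Tip of the white arrow (chevron) on the foot's tongue, 9 mm above the bench, 145 mm from the spindle axis along the foot's -x; the arrow points at the spindle.
- turntable: Grey plastic turntable on the foot's spindle; turns freely either way without end, about 1 N at the rim, and stops almost at once when a slow push ends. Disc 220 mm across, 8 to 20 mm above the bench. Origin: on the axis, at the disc's underside; z up. Four seats (collars 8 mm high, 53 mm across) 70 mm from the axis at 0, 90, 180, 270 deg from its x. Nothing on it is above 86 mm.
- tab (a point): Centre of one of eight equal finger tabs standing round the turntable's rim to push it by: at 22.5 deg from the turntable's x axis, 119 mm from the spindle axis, 25 mm above the bench; the others follow every 45 deg. Each is an upright plate along the radius, 103 to 135 mm from the axis, 12 mm thick, 8 to 42 mm above the bench. A fingertip between two tabs pushes one sideways.
- bottle: The tall bottle: white plastic with a narrow neck and a black cap, 42 mm across and 66 mm tall, about twice as tall as the three jars. It stands loose (1.5 to 2 mm play) in one of the four seats, 70 mm from the spindle, its underside 20 mm above the bench, and turns with the table. Origin: centre of its underside.
- jar1: A squat white jar with a black cap, 42 mm across and 34 mm tall, standing loose in a seat of the turntable like the bottle; not to be touched. Origin: centre of its underside.
- jar2: A squat white jar with a black cap, 42 mm across and 34 mm tall, standing loose in a seat of the turntable like the bottle; not to be touched. Origin: centre of its underside.
- jar3: A squat white jar with a black cap, 42 mm across and 34 mm tall, standing loose in a seat of the turntable like the bottle; not to be touched. Origin: centre of its underside.
- meter: Black hand multimeter lying loose on the bench, 130 x 70 x 38 mm. Origin: centre of its underside. Leave alone.
- spool: Metal wire spool, 52 mm across and 40 mm tall, standing loose on the bench. Origin: centre of its underside. Leave alone.
- driver: Screwdriver with a black handle lying loose on the bench to the left of the carousel. Leave alone.
There are look-alikes about, which are no part of the job. Leave any red look-alike of the bottle alone.

How it is judged (in metres and radians):
At the end, for the whole second after the job is handed in: The tall bottle's middle is within 9 mm sideways of the arrow's line (the foot's -x axis), on the arrow's side of the spindle; the turntable is at rest; bottle and jars stand upright in their seats; meter, spool and screwdriver are within 20 mm of where they were (y of bottle in the frame of foot between -0.009 and 0.009 m and x of bottle in the frame of foot below -0.05 m and angular speed of turntable below 0.05 rad/s and angle between each of bottle, jar1, jar2, jar3's own z axis and vertical below 0.1 rad and height (world z) of each of bottle, jar1, jar2, jar3 below 0.026 m and horizontal distance between bottle and turntable between 0.064 and 0.076 m and horizontal distance between jar1 and turntable between 0.064 and 0.076 m and horizontal distance between jar2 and turntable between 0.064 and 0.076 m and horizontal distance between jar3 and turntable between 0.064 and 0.076 m and distance of each of meter, spool, driver from where it was at the start of the episode below 0.02 m); the robot touches nothing.
It fails at once if the robot touches the bottle or a jar (contact force between any of the fingers, the arm and bottle above 0.5 N or contact force between any of the fingers, the arm and jar1 above 0.5 N or contact force between any of the fingers, the arm and jar2 above 0.5 N or contact force between any of the fingers, the arm and jar3 above 0.5 N).
It fails at once if the bottle or a jar is lifted out of its seat or tipped over (height (world z) of any of bottle, jar1, jar2, jar3 above 0.032 m or height (world z) of any of bottle, jar1, jar2, jar3 below 0.008 m or angle between any of bottle, jar1, jar2, jar3's own z axis and vertical above 0.35 rad).
It fails at once if the turntable is turned by its middle instead of its rim (contact force between the fingers and turntable above 0.5 N and horizontal distance between the grasp point and turntable below 0.05 m).
It fails at once if the arm or the gripper's body, not the fingers, pushes the turntable (contact force between the arm and turntable above 1 N).
It fails at once if meter, spool or screwdriver disturbed (moved over 20 mm) (distance of any of meter, spool, driver from where it was at the start of the episode above 0.02 m).
It also fails if it takes over 48 s, if anything falls off the work surface, if the arm or the gripper's body presses on something with over 40 N, if the wrist force passes 120 N, or if a joint passes its speed limit or range.

ROBOT

A 7-joint arm with a two-finger parallel gripper is mounted at the origin on the work surface. World frame = base frame: x ahead of the robot, y to its left, z up, the work surface at z = 0. Lengths are in mm, angles in rad, forces in N, time in s.
With the tool pointing down it reaches from about 400 to 900 mm from the base axis. Payload 5.5 kg.
Tool frame: the origin (TCP) lies at the very end of the fingers, on their centre line; the grasp point (between the pads) lies env.tcp_to_grasp behind it (env.tcp_to_grasp is the distance from the TCP to the grasp point, in mm); z points along the fingers, y is the direction in which the jaws open and shut (so a half turn about z gives the same grasp; the last joint's range is limited). The gripper opens to 92 mm and grips with 3 to 60 N. Pads are 19 mm wide; open, the fingers measure 130 mm over their backs; the gripper's body (75 mm by 190 mm) begins 47 mm behind the grasp point.
Start: joints at [-0.997, 0.501, -0.427, 1.55, 0.221, 1.138, -0.21], TCP at [198.745, 618.87, 226.729] pointing down, gripper open.
Joint ranges: [-2.88, 2.88], [-0.31, 2.03], [-1.54, 1.56], [0.2, 2.42], [-1.41, 4.55], [0.19, 2.02], [-2.57, 2.57]. Speed limits (rad/s): [2.57, 2.57, 3.14, 3.14, 3.14, 3.14, 3.14].

INTERFACE

Orientations are given as a unit quaternion [w, x, y, z].
In Python, from cell import env gives the robot as it stands.
- The arm moves only by the tool drive_tool, never from a script. Its argument "rows" is a list of rows, each a list of 4 numbers: the shift along the tool's x, y, z in m, then the turn about the tool's z in degrees. In form: [[x, y, z, roll], ...]. A call has 1 to 20 rows; each row shifts and turns the pose as measured when the row begins, along the tool's axes as they then stand; what a row does not reach is not made up. A row lasts 1/12 s, in which the tool goes at most 41.7 mm and 7.16 degrees, less where a joint would pass 70% of its speed; a pose out of reach is approached as far as the arm can. A call with a gripper value outside its range is refused whole. "claw" is the finger opening in m, from 0 to 0.0918, set as the call begins (left out, the last holds). The fingers move at their own pace and stop on an object; "force" is the grip in N (left out, the last holds). Time passes only in rows, so rows that do not move let the fingers close. It gives the time, the measured TCP pose, the force and the opening at its end, in the units of the state.
- env.state(): the state, without advancing time (a new reading comes with each control period).
- env.camera(name): name is "side" or "top"; returns (picture, depth): 420x560x3 uint8, blue, green, red; 420x560 float32, mm along the optical axis (not along the pixel's ray), 0 where there is no reading.
- env.get_calibration(name): a dict with "camera_matrix" (3x3 intrinsics, pixels), "R" (3x3) and "t" (3): a world point X has camera coordinates R X + t. Camera axes: x right, y down, z forward; pixel columns grow to the right and rows downward; lengths in mm; the calibration is good to about 2 mm. A picture is of the moment at which its call begins. get_calibration takes no time and is no camera call.
- env.sign_off(): hands the job in, once; it reports no verdict.
The state is a dict: "t": time; "q": joint angles; "joint_vel": joint speeds; "effort": joint torques, N m; "tool_pos": TCP position; "eef_rot": TCP orientation; "contact_force": force on the tool from outside, world axes, zero at the start; "torque": the same for the moment, N m; "finger_gap": finger opening in mm.
Only numpy, scipy, OpenCV 4.12 (cv2) and the standard library are available. Lean on these libraries where they do the work, as an engineer would, in place of code of your own. Each camera call takes 0.05 s, during which the arm holds its last target.

## Working session

There is one attempt and no reset: what is moved stays moved. The work goes in short steps, Python scripts to look and compute and a tool call to move; the robot and the scene stay as the last step left them, time stands still between calls to the robot, and variables do not carry over. Pictures are saved under pics/ and viewed, and the job is handed in when it is done.

Besides the shell and the picture viewer there is one more tool, called as name(argument=value, ...), one argument or row to a line, values as JSON. drive_tool: Moves the arm, as the interface text tells. Its arguments: {"type":"object","properties":{"rows":{"type":"array"},"claw":{"type":"number"},"force":{"type":"number"}},"required":["rows"]}

```bash
mkdir -p pics; ls; python3 - <<'E'
from cell import env
import cv2, numpy as np
print(env.state(), env.tcp_to_grasp)
for n in ("top","side"):
    p,d=env.camera(n); cv2.imwrite(f"pics/{n}0.png",p); np.savez(f"pics/{n}0.npz",p=p,d=d)
    c=env.get_calibration(n); print(n,c)
E
```

```text
pics
{'t': 0.0, 'q': array([-0.99679314,  0.50184679, -0.4267808 ,  1.55148272,  0.22084259,
        1.13829665, -0.21029385]), 'joint_vel': array([-1.70793213e-03,  2.34463841e-04,  1.66567511e-03,  1.58215650e-05,
       -2.89894451e-03,  2.67770612e-04,  1.35093491e-03]), 'effort': array([ 4.47437628e-05, -5.66593623e+01, -5.81654102e+00, -2.79108560e+01,
       -6.86063594e-02,  3.08763294e-02,  1.66637201e-04]), 'tool_pos': array([198.62631001, 618.15509636, 225.66449827]), 'eef_rot': array([-1.62248728e-04,  1.54739110e-01,  9.87954877e-01, -9.70551332e-04]), 'contact_force': array([-0.27221374, -0.07575402,  0.41956799]), 'torque': array([ 0.03248881, -0.0002346 , -0.01632891]), 'finger_gap': 91.86454655080291} 18.8
top {'camera_matrix': array([[483.77422716,   0.        , 287.55120758],
       [  0.        , 483.77422716, 215.07376962],
       [  0.        ,   0.        ,   1.        ]]), 'R': array([[-2.36713362e-02, -9.99719690e-01, -4.56924906e-04],
       [-9.94585072e-01,  2.35960178e-02, -1.01211477e-01],
       [ 1.01193888e-01, -1.94136021e-03, -9.94864829e-01]]), 't': array([  18.13317678,  543.20067481, 1265.0311085 ])}
side {'camera_matrix': array([[430.30528124,   0.        , 278.89019193],
       [  0.        , 430.30528124, 207.56764659],
       [  0.        ,   0.        ,   1.        ]]), 'R': array([[ 0.68464836, -0.72856126,  0.02133331],
       [-0.44574885, -0.44168069, -0.77860525],
       [ 0.57668414,  0.5235615 , -0.6271513 ]]), 't': array([-375.00340236,  269.58419618,  755.74602108])}
```

View pics/top0.png

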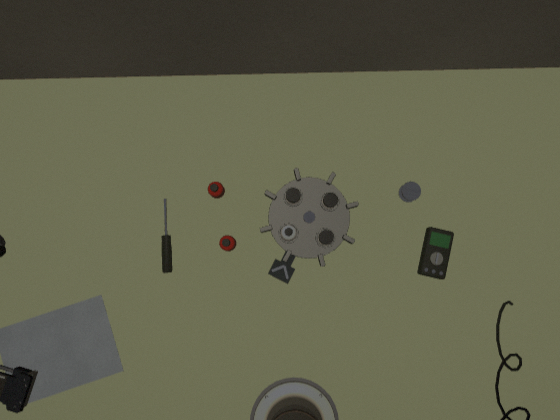

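View pics/side0.png

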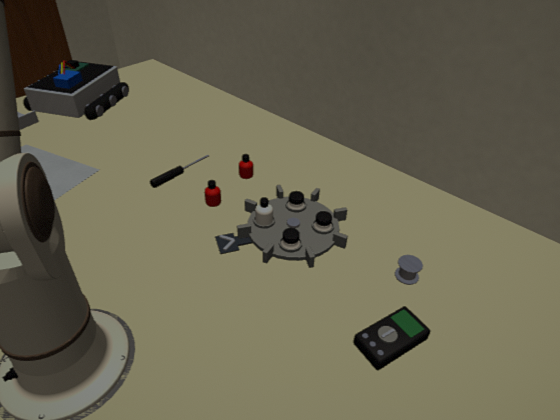

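Candidates in the top view: the white bottle at (288,232); squat jars at (293,196), (330,200) and (326,238); red look-alikes at (216,189) and (228,243). In the side view the white bottle at (264,212) is the tall one, so I choose that. The arrow plate is at (283,268). A close crop follows to check this.

```bash
python3 - <<'E'
import cv2, numpy as np
a=np.load("pics/top0.npz")["p"][160:290,240:380]; b=np.load("pics/side0.npz")["p"][170:280,200:360]
a=cv2.resize(a,None,fx=4,fy=4,interpolation=cv2.INTER_CUBIC); b=cv2.resize(b,None,fx=4,fy=4,interpolation=cv2.INTER_CUBIC)
cv2.imwrite("pics/ca.png",cv2.convertScaleAbs(a,alpha=1.6)); cv2.imwrite("pics/cb.png",cv2.convertScaleAbs(b,alpha=1.6))
E
```

```text
(no output)
```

View pics/ca.png

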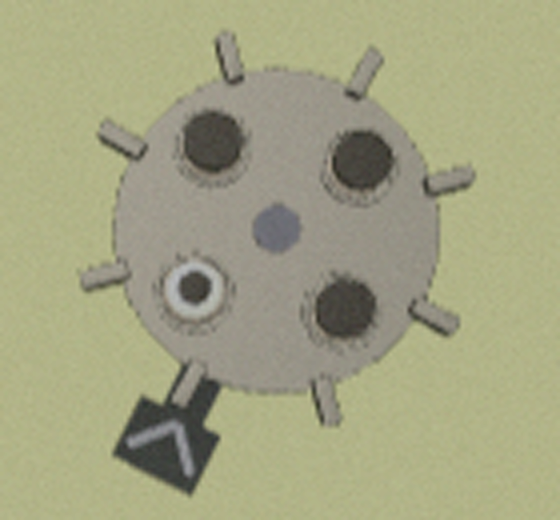

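View pics/cb.png

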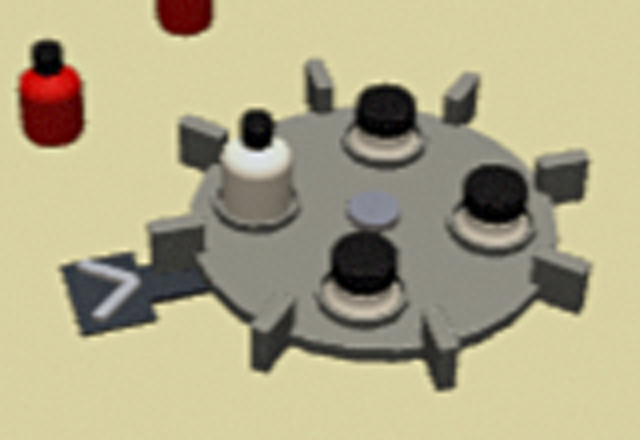

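```bash
cat > h.py <<'E'
import numpy as np
from cell import env
def cast(n,uv,z):
    c=env.get_calibration(n); K,R,t=c["camera_matrix"],c["R"],c["t"]
    uv=np.atleast_2d(uv).astype(float)
    r=np.c_[uv,np.ones(len(uv))]@np.linalg.inv(K).T@R
    o=-R.T@t
    return o+r*((z-o[2])/r[:,2])[:,None]
E
python3 - <<'E'
from h import *
import cv2
from scipy.optimize import least_squares
f=lambda L,x0=240,y0=160:(np.array(L,float)+.5)/4-.5+[x0,y0]
tabs=f([(188,383),(104,277),(122,140),(230,57),(366,72),(450,180),(436,316),(327,401)])
P=cast("top",tabs,42)[:,:2]
s=least_squares(lambda v:np.hypot(*(P-v[:2]).T)-v[2],[P[:,0].mean(),P[:,1].mean(),119]).x
print("tabs fit",s); C=s[:2]
ang=np.degrees(np.arctan2(*(P-C).T[::-1]));print(ang, (ang-ang[0])%45)
# disc mask
im=np.load("pics/top0.npz")["p"]; hsv=cv2.cvtColor(im,cv2.COLOR_BGR2HSV)
print(im[215,275],im[215,285],im[180,400])
tip=cast("top",f([(178,422)]),9)[0,:2]; print("tip",tip,tip-C,np.hypot(*(tip-C)),np.degrees(np.arctan2(*(tip-C)[::-1])))
b=cast("top",f([(195,287)]),86)[0,:2]; print("bottle",b,np.hypot(*(b-C)),np.degrees(np.arctan2(*(b-C)[::-1])))
for j in [(213,141),(362,159),(345,307)]:
    q=cast("top",f([j]),54)[0,:2]; print("jar",q,np.hypot(*(q-C)),np.degrees(np.arctan2(*(q-C)[::-1])))
#tongue corners/axis: far edge corners & near
cs=cast("top",f([(112,453),(192,494),(219,438),(143,397)]),9)[:,:2]
print(cs, (cs-C), )
for a,bb in((1,2),(0,3)): 
    d=cs[a]-cs[bb]; print(np.degrees(np.arctan2(d[1],d[0])))
e=(cs[0]+cs[1])/2-C; print("end",np.hypot(*e),np.degrees(np.arctan2(e[1],e[0])))
print("hub",cast("top",f([(277,228)]),30))
# side check
t=cast("side",f([(140,281)],200,170),9); print("side tip",t)
print("side bottle",cast("side",f([(258,120)],200,170),86))
print("red",cast("top",[[216,189],[228,243]],60))
E
```

```text
tabs fit [537.04844153 -51.57526728 118.72184019]
[ 148.55763497  104.65832049   59.24214309   14.06931581  -30.98772107
  -75.95117156 -120.86391674 -165.91392516] [0.         1.10068551 0.68450812 0.51168083 0.45464396 0.49119347
 0.57844829 0.52843987]
[ 91 100 103] [89 97 99] [ 86 112 111]
tip [410.67921994  17.60260358] [-126.36922158   69.17787086] 144.0651171521167 151.30253161476713
bottle [495.84815286   4.2637999 ] 69.3935530827844 126.42138447685853
jar [593.80084514  -9.94190877] 70.38587824826732 36.263637745055824
jar [ 579.55645918 -107.41932081] 70.18183440077277 -52.72191836382499
jar [482.6559527  -93.18407313] 68.4823741207941 -142.58497365191735
[[391.08648442  62.25072618]
 [362.62564974   9.35066176]
 [399.36874148  -9.6149119 ]
 [427.92800192  40.71323344]] [[-145.9619571   113.82599345]
 [-174.42279179   60.92592904]
 [-137.67970005   41.96035538]
 [-109.1204396    92.28850072]]
152.69870728319387
149.68951140900003
end 182.4723415595041 151.39000827344088
hub [[537.72612368 -51.47101611  30.        ]]
side tip [[410.48010239  11.46650202   9.        ]]
side bottle [[ 4.95509125e+02 -4.59891234e-02  8.60000000e+01]]
red [[613.24470704 191.03859874  60.        ]
 [471.16968565 161.20218619  60.        ]]
```

drive_tool(
  rows=[
    [-0.02, -0.014, 0, 0],
    [-0.029, -0.02, 0, 0],
    [-0.029, -0.02, 0, 0],
    [-0.029, -0.02, 0, 0],
    [-0.029, -0.02, 0, 0],
    [-0.029, -0.02, 0, 0],
    [-0.029, -0.02, 0, 0],
    [-0.029, -0.02, 0, 0],
    [-0.029, -0.02, 0, 0],
    [-0.029, -0.02, 0, 0],
    [-0.029, -0.02, 0, 0],
    [-0.029, -0.02, 0, 0],
    [-0.02, -0.014, 0, 0],
    [0, 0, 0, 0],
  ],
  claw=0,
)

```text
t: 1.27
tool_pos: [470.4, 255.1, 217.5]
eef_rot: [-0.005, 0.151, 0.989, -0.005]
contact_force: [0.7, -0.2, -1.1]
finger_gap: 3.9
```

drive_tool(
  rows=[
    [0, 0, 0, 7],
    [0, 0, 0, 7],
    [0, 0, 0, 7],
    [0, 0, 0, 7],
    [0, 0, 0, 7],
    [0, 0, 0, 7],
    [0, 0, 0, 7],
    [0, 0, 0, 7],
    [0, 0, 0, 7],
    [0, 0, 0, 7],
    [0, 0, 0, 7],
    [0, 0, 0, 7],
    [0, 0, 0, 7],
    [0, 0, 0, 7],
    [0, 0, 0, 7],
    [0, 0, 0, 7],
  ],
)

```text
t: 2.6
tool_pos: [461.2, 257.7, 210.8]
eef_rot: [-0.0, 0.913, 0.409, -0.014]
contact_force: [-0.3, -0.5, 0.7]
finger_gap: 0.4
```

```bash
cat >> h.py <<'E'
from scipy.spatial.transform import Rotation
def tool(target):
    s=env.state(); w,x,y,z=s["eef_rot"]; R=Rotation.from_quat([x,y,z,w]).as_matrix()
    d=R.T@(np.array(target)-s["tool_pos"])
    print("t",s["t"],"pos",s["tool_pos"].round(1),"yaxis deg",np.degrees(np.arctan2(R[1,1],R[0,1])).round(1),"z",R[:,2].round(3),"F",s["contact_force"].round(1),"q",s["q"].round(2))
    print("shift tool mm",d.round(1))
C=np.array([537.1,-51.6])
def pol(a,r,z): return [*(C+r*np.array([np.cos(np.radians(a)),np.sin(np.radians(a))])),z]
E
python3 -c "
from h import *
tool(pol(-139,127,200)); print(pol(-139,127,200))"
```

```text
t 2.6 pos [461.2 257.7 210.8] yaxis deg -41.8 z [-0.027 -0.012 -1.   ] F [-0.3 -0.5  0.7] q [-0.58  0.29  0.03  1.86 -0.01  1.02 -1.28]
shift tool mm [-305.8  246.8   15.9]
[np.float64(441.25188331170796), np.float64(-134.9194966817944), 200]
```

drive_tool(
  rows=[
    [-0.02, 0.016, 0, 0],
    [-0.026, 0.021, -0.001, 0],
    [-0.026, 0.021, -0.001, 0],
    [-0.026, 0.021, -0.001, 0],
    [-0.026, 0.021, -0.001, 0],
    [-0.026, 0.021, -0.001, 0],
    [-0.026, 0.021, -0.001, 0],
    [-0.026, 0.021, -0.001, 0],
    [-0.026, 0.021, -0.001, 0],
    [-0.026, 0.021, -0.001, 0],
    [-0.026, 0.021, -0.001, 0],
    [-0.02, 0.016, 0, 0],
    [0, 0, 0, 0],
    [0, 0, 0, 0],
  ],
)

```text
t: 3.77
tool_pos: [435.3, -131.2, 221.6]
eef_rot: [-0.003, 0.911, 0.413, -0.016]
contact_force: [-1.2, 1.0, 0.2]
finger_gap: 0.2
```

```bash
python3 -c "
from h import *
tool(pol(-141,128,60))"
```

```text
t 3.7667 pos [ 435.3 -131.2  221.6] yaxis deg -41.2 z [-0.032 -0.008 -0.999] F [-1.2  1.   0.2] q [-0.07  0.15  0.32  2.02 -0.04  1.01 -0.45]
shift tool mm [  5.2   5.5 161.5]
```

drive_tool(
  rows=[
    [0, 0, 0.01, 0],
    [0.001, 0.001, 0.02, 0],
    [0.001, 0.001, 0.022, 0],
    [0.001, 0.001, 0.022, 0],
    [0.001, 0.001, 0.022, 0],
    [0.001, 0.001, 0.022, 0],
    [0, 0.001, 0.022, 0],
    [0, 0, 0.015, 0],
    [0, 0, 0.006, 0],
    [0, 0, 0, 0],
    [0, 0, 0, 0],
  ],
)

```text
t: 4.68
tool_pos: [438.2, -112.4, 47.3]
eef_rot: [-0.008, 0.905, 0.424, -0.016]
contact_force: [0.7, 0.4, -0.2]
finger_gap: 0.1
```

```bash
python3 -c "
from h import *; import cv2
tool(pol(-141,128,22))
for n in('top','side'):
    p,d=env.camera(n)
    c=p[130:300,220:400] if n=='top' else p[130:300,200:400]
    cv2.imwrite(f'pics/{n}1.png',cv2.convertScaleAbs(cv2.resize(c,None,fx=3,fy=3,interpolation=cv2.INTER_CUBIC),alpha=1.6))"
```

```text
t 4.6833 pos [ 438.2 -112.4   47.3] yaxis deg -39.8 z [-0.035  0.    -0.999] F [ 0.7  0.4 -0.2] q [-0.02  0.44  0.25  2.15 -0.17  0.61 -0.35]
shift tool mm [-15.   12.9  25.3]
```

View pics/side1.png

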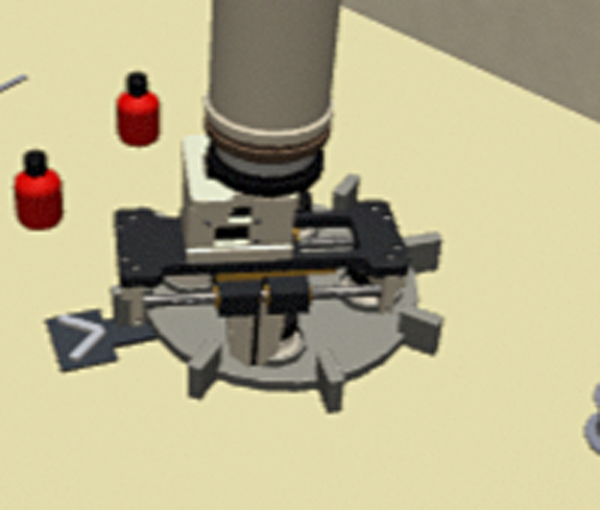

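View pics/top1.png

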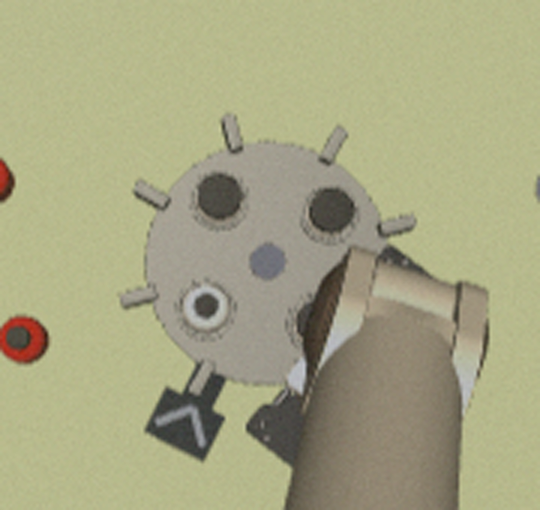

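The fingertip drifted 18 mm in y on the way down and now sits at r = 116 mm. It touches nothing. I'll move it outward before going lower.

drive_tool(
  rows=[
    [-0.008, 0.005, 0, 0],
    [-0.008, 0.005, 0, 0],
    [-0.004, 0.002, 0, 0],
    [0, 0, 0, 0],
  ],
)

```text
t: 5.12
tool_pos: [438.0, -139.0, 51.5]
eef_rot: [-0.005, 0.905, 0.425, -0.012]
contact_force: [-0.4, 0.0, 0.3]
finger_gap: 0.3
```

```bash
python3 -c "
from h import *
tool(pol(-141,128,22));tool(pol(-143,128,25))"
```

```text
t 5.1167 pos [ 438.  -139.    51.5] yaxis deg -39.8 z [-0.026 -0.001 -1.   ] F [-0.4  0.   0.3] q [ 0.03  0.43  0.25  2.14 -0.17  0.61 -0.29]
shift tool mm [ 5.5 -4.1 29.5]
t 5.1167 pos [ 438.  -139.    51.5] yaxis deg -39.8 z [-0.026 -0.001 -1.   ] F [-0.4  0.   0.3] q [ 0.03  0.43  0.25  2.14 -0.17  0.61 -0.29]
shift tool mm [ 6.4 -8.5 26.6]
```

drive_tool(
  rows=[
    [0, 0, 0.008, 0],
    [0, 0, 0.008, 0],
    [0, 0, 0.008, 0],
    [0, 0, 0.004, 0],
    [0, 0, 0, 0],
  ],
)

```text
t: 5.53
tool_pos: [437.9, -140.5, 21.6]
eef_rot: [-0.004, 0.906, 0.423, -0.011]
contact_force: [-0.5, -0.2, -1.3]
finger_gap: 0.1
```

```bash
python3 -c "
from h import *
tool(pol(-141,128,22));v=env.state()['tool_pos'][:2]-C;print(np.hypot(*v),np.degrees(np.arctan2(v[1],v[0])))"
```

```text
t 5.5333 pos [ 437.9 -140.5   21.6] yaxis deg -39.9 z [-0.024 -0.002 -1.   ] F [-0.5 -0.2 -1.3] q [ 0.05  0.49  0.23  2.15 -0.2   0.54 -0.27]
shift tool mm [ 6.2 -5.5 -0.5]
133.19274889064633 -138.15656639197957
```

drive_tool(
  rows=[
    [0.0006, 0.0025, 0, -1],
    [0.0006, 0.0025, 0, -1],
    [0.0006, 0.0025, 0, -1],
    [0.0006, 0.0025, 0, -1],
    [0.0006, 0.0025, 0, -1],
    [0.0006, 0.0025, 0, -1],
    [0.0006, 0.0025, 0, -1],
    [0.0006, 0.0025, 0, -1],
  ],
)

```text
t: 6.2
tool_pos: [457.3, -148.2, 20.2]
eef_rot: [-0.006, 0.87, 0.492, -0.012]
contact_force: [-1.7, -0.5, 0.7]
finger_gap: 0.6
```

```bash
cat >> h.py <<'E'
def st():
    tool(pol(-107.5,129,22));v=env.state()['tool_pos'][:2]-C;print("r,ang",np.hypot(*v),np.degrees(np.arctan2(v[1],v[0])))
E
python3 -c "
from h import *
st()"
```

```text
t 6.2 pos [ 457.3 -148.2   20.2] yaxis deg -31.0 z [-0.027 -0.001 -1.   ] F [-1.7 -0.5  0.7] q [ 0.09  0.52  0.19  2.1  -0.16  0.57 -0.14]
shift tool mm [-1.6 48.7 -2.9]
r,ang 125.27275441876418 -129.55083281174882
```

drive_tool(
  rows=[
    [-0.0006, 0.0025, -0.0003, -1],
    [-0.0006, 0.0025, -0.0003, -1],
    [-0.0006, 0.0025, -0.0003, -1],
    [-0.0006, 0.0025, -0.0003, -1],
    [-0.0006, 0.0025, -0.0003, -1],
    [-0.0006, 0.0025, -0.0003, -1],
    [-0.0006, 0.0025, -0.0003, -1],
    [-0.0006, 0.0025, -0.0003, -1],
    [-0.0006, 0.0025, -0.0003, -1],
    [-0.0006, 0.0025, -0.0003, -1],
  ],
)

```text
t: 7.03
tool_pos: [478.4, -164.9, 22.5]
eef_rot: [-0.009, 0.818, 0.574, -0.012]
contact_force: [-1.2, 1.6, -0.7]
finger_gap: 0.2
```

```bash
python3 -c "
from h import *
st(); import cv2
p,d=env.camera('top');cv2.imwrite('pics/top2.png',cv2.convertScaleAbs(cv2.resize(p[160:290,240:380],None,fx=4,fy=4,interpolation=cv2.INTER_CUBIC),alpha=1.6))"
```

```text
t 7.0333 pos [ 478.4 -164.9   22.5] yaxis deg -19.9 z [-0.029  0.001 -1.   ] F [-1.2  1.6 -0.7] q [ 0.16  0.54  0.14  2.03 -0.12  0.6   0.03]
shift tool mm [-2.4 22.1 -0.1]
r,ang 127.60263087861799 -117.40173102063129
```

View pics/top2.png

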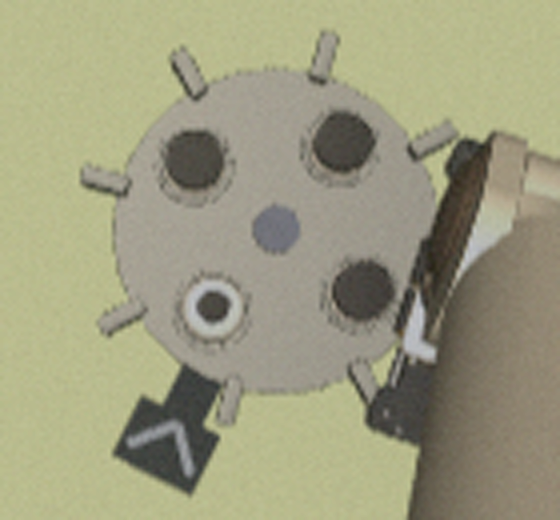

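```bash
cat >> h.py <<'E'
def phase(tabs,bot=None):
    f=lambda L:(np.array(L,float)+.5)/4-.5+[240,160]
    P=cast("top",f(tabs),42)[:,:2]-C; a=np.degrees(np.arctan2(P[:,1],P[:,0]))
    print("tabs",a.round(1),"r",np.hypot(*P.T).round(1),"phase",((a)%45).round(1))
    if bot is not None:
        b=cast("top",f([bot]),86)[0,:2]-C; print("bottle",np.degrees(np.arctan2(b[1],b[0])),np.hypot(*b))
E
python3 -c "
from h import *
phase([(229,400),(122,317),(104,180),(188,72),(324,57),(433,139)],(213,306))"
```

```text
tabs [162.6 118.6  73.4  28.4 -16.7 -61.7] r [118.2 118.7 119.2 119.6 118.1 118.6] phase [27.6 28.6 28.4 28.4 28.3 28.3]
bottle 140.15614274139574 69.81230122104465
```

drive_tool(
  rows=[
    [-0.0004, 0.0025, 0, -1],
    [-0.0004, 0.0025, 0, -1],
    [-0.0004, 0.0025, 0, -1],
    [-0.0004, 0.0025, 0, -1],
    [-0.0004, 0.0025, 0, -1],
    [-0.0004, 0.0025, 0, -1],
    [-0.0004, 0.002, 0, -1],
    [0, 0, 0, 0],
  ],
)

```text
t: 7.75
tool_pos: [496.7, -173.8, 22.3]
eef_rot: [-0.009, 0.777, 0.629, -0.011]
contact_force: [-0.5, 1.1, 0.1]
finger_gap: 0.3
```

```bash
python3 -c "
from h import *
st(); import cv2
p,d=env.camera('top');cv2.imwrite('pics/top3.png',cv2.convertScaleAbs(cv2.resize(p[160:290,240:380],None,fx=4,fy=4,interpolation=cv2.INTER_CUBIC),alpha=1.6))"
```

```text
t 7.75 pos [ 496.7 -173.8   22.3] yaxis deg -12.0 z [-0.028  0.    -1.   ] F [-0.5  1.1  0.1] q [ 0.19  0.56  0.11  1.98 -0.08  0.63  0.14]
shift tool mm [-0.5  1.7  0.3]
r,ang 128.68843318107398 -108.28066908863703
```

View pics/top3.png

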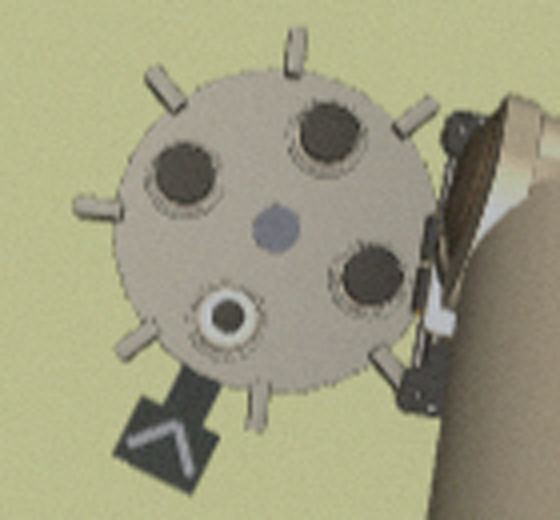

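```bash
python3 -c "
from h import *
phase([(258,406),(137,339),(97,207),(165,89),(295,51),(415,117)],(229,317))"
```

```text
tabs [172.  127.1  82.3  37.6  -7.1 -52.5] r [118.3 118.6 120.3 118.8 118.6 117.2] phase [37.  37.1 37.3 37.6 37.9 37.5]
bottle 150.25717863098677 70.05240677864211
```

drive_tool(
  rows=[
    [-0.0002, 0.0017, 0, 0],
    [-0.0002, 0.0014, 0, 0],
    [0, 0, 0, 0],
  ],
)

```text
t: 8.05
tool_pos: [499.5, -174.9, 22.2]
eef_rot: [-0.009, 0.778, 0.628, -0.011]
contact_force: [-0.1, 0.0, 0.1]
finger_gap: 0.7
```

```bash
python3 -c "
from h import *
st()"
```

```text
t 8.05 pos [ 499.5 -174.9   22.2] yaxis deg -12.1 z [-0.028  0.001 -1.   ] F [-0.1  0.   0.1] q [ 0.2   0.57  0.11  1.98 -0.08  0.63  0.14]
shift tool mm [-0.  -1.2  0.2]
r,ang 128.87428347920093 -106.9801616337285
```

Now back off along -y with a slight outward shift, lift, and look.

drive_tool(
  rows=[
    [-0.001, -0.004, 0, 0],
    [-0.002, -0.006, 0, 0],
    [-0.003, -0.006, 0, 0],
    [-0.003, 0, 0, 0],
    [-0.003, 0, -0.005, 0],
    [-0.003, 0, -0.015, 0],
    [-0.003, 0, -0.02, 0],
    [-0.003, 0, -0.025, 0],
    [-0.003, 0, -0.025, 0],
    [-0.003, 0, -0.025, 0],
    [-0.003, 0, -0.025, 0],
    [-0.01, 0, -0.025, 0],
    [-0.03, 0, -0.01, 0],
    [-0.03, 0, 0, 0],
    [-0.03, 0, 0, 0],
    [-0.02, 0, 0, 0],
    [0, 0, 0, 0],
    [0, 0, 0, 0],
  ],
)

```text
t: 9.55
tool_pos: [452.4, -330.6, 215.6]
eef_rot: [-0.003, 0.779, 0.627, -0.01]
contact_force: [1.2, 0.8, 0.6]
finger_gap: 0.3
```

```bash
python3 -c "
from h import *
st(); import cv2
p,d=env.camera('top');cv2.imwrite('pics/top4.png',cv2.convertScaleAbs(cv2.resize(p[160:290,240:380],None,fx=4,fy=4,interpolation=cv2.INTER_CUBIC),alpha=1.6))
p,d=env.camera('side');cv2.imwrite('pics/side4.png',p)"
```

```text
t 9.55 pos [ 452.4 -330.6  215.6] yaxis deg -12.3 z [-0.019 -0.007 -1.   ] F [1.2 0.8 0.6] q [ 0.4   0.33  0.21  1.8  -0.06  1.03  0.42]
shift tool mm [164.3  15.  191.6]
r,ang 291.58856168060663 -106.8889474563627
```

View pics/top4.png

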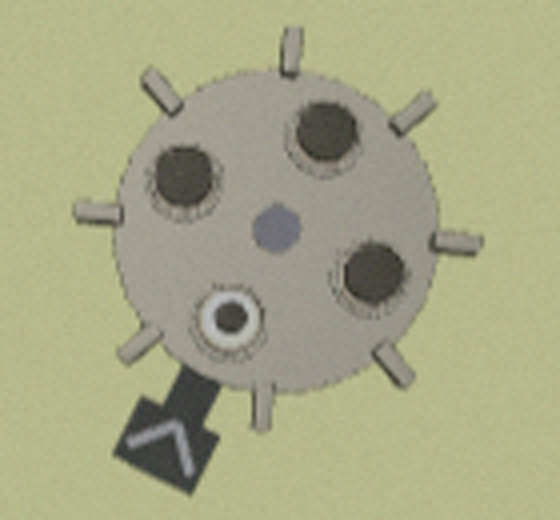

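View pics/side4.png

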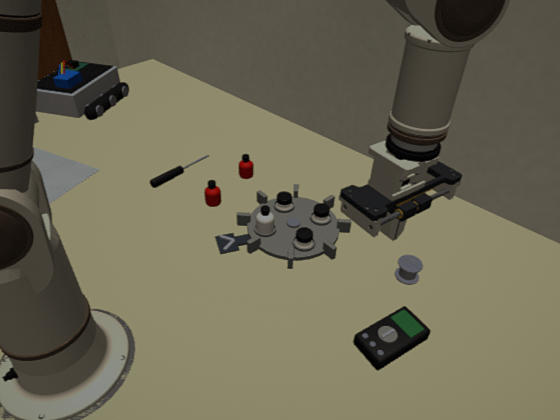

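```bash
python3 -c "
from h import *
phase([(262,407),(139,343),(99,211),(161,91),(291,51),(414,113),(457,242),(394,365)],(230,318))
f=lambda L,x0,y0:(np.array(L,float)+.5)/4-.5+[x0,y0]
# seat collar in top
tip=cast('top',f([(178,422)],240,160),9)[0,:2]-C
print(np.degrees(np.arctan2(tip[1],tip[0])))
hub=cast('side',f([(372,208)],200,170),22)[0,:2]; tp=cast('side',f([(140,281)],200,170),9)[0,:2]; b=cast('side',[[265,209.5]],86)[0,:2]
print('side: hub',hub,'tip',np.degrees(np.arctan2(*(tp-hub)[::-1])),'bottle',np.degrees(np.arctan2(*(b-hub)[::-1])),np.hypot(*(b-hub)),np.hypot(*(tp-hub)))"
```

```text
tabs [ 173.3  128.5   83.5   39.    -5.8  -51.3  -96.1 -141.6] r [118.7 119.3 118.7 119.5 118.3 118.4 118.4 118.2] phase [38.3 38.5 38.5 39.  39.2 38.7 38.9 38.4]
bottle 150.95689844738243 70.31486055297407
151.30374925240037
side: hub [541.15012555 -50.55810264] tip 154.60790230850296 bottle 161.1353033183949 73.73562709647814 144.64337708141971
```

The top view agrees to under 1°, but my rough side-view pick disagrees by 6.5°. I'll check it in a close crop.

```bash
python3 - <<'E'
import cv2
p=cv2.imread("pics/side4.png")[170:280,200:360]
cv2.imwrite("pics/cb4.png",cv2.convertScaleAbs(cv2.resize(p,None,fx=4,fy=4,interpolation=cv2.INTER_CUBIC),alpha=1.6))
E
```

```text
(no output)
```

View pics/cb4.png

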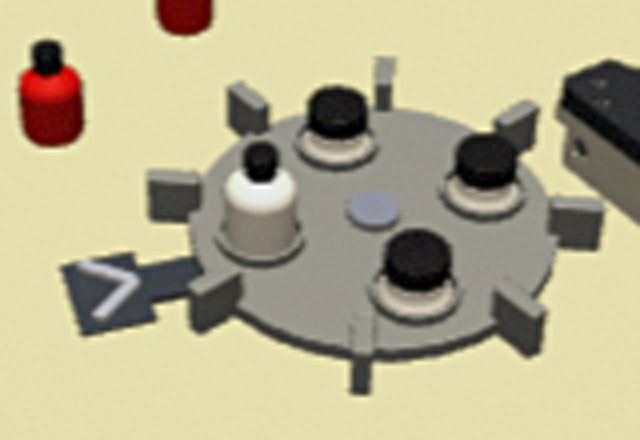

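```bash
python3 -c "
from h import *
f=lambda L:(np.array(L,float)+.5)/4-.5+[200,170]
hub=cast('side',f([(373,209)]),24)[0,:2]
a=lambda p:(np.degrees(np.arctan2(*(p-hub)[::-1])).round(1),np.hypot(*(p-hub)).round(1))
print(hub,a(cast('side',f([(140,281)]),9)[0,:2]),a(cast('side',f([(261,150)]),86)[0,:2]),a(cast('side',f([(260,236)]),28)[0,:2]))
from h import *;import numpy as np
# start-picture check of same method: cap top (258,118) was 126.6 in the top view
print(a(cast('side',f([(258,117)]),86)[0,:2]))"
```

```text
[539.09713729 -53.08052023] (np.float64(153.4), np.float64(143.9)) (np.float64(152.3), np.float64(69.9)) (np.float64(157.7), np.float64(73.0))
(np.float64(127.1), np.float64(69.0))
```

Picked in the crop, the side view puts the bottle at 152.3° and the arrow at 153.4°, about 1.4 mm apart at the bottle's radius. The arm is clear, so I'll hand in.

```bash
python3 -c "
from cell import env
print(env.sign_off())"
```

```text
the job is handed in; nothing more can be done
None
```

I turned the carousel about 25° counter-clockwise by pushing one rim tab with the closed fingertips. I then backed off, lifted clear and handed in at about 9.6 s; no verdict was reported.

- **Bottle position:** in the last top view the bottle is at about 151.0° and the arrow line at 151.3°, under 1 mm sideways. In the side view they are at 152.3° and 153.4°, about 1.4 mm sideways. The limit is 9 mm.
- **Jars and bench objects:** in the last pictures the bottle and jars stand upright in their seats. The meter, spool and screwdriver look where they were, though I judged that by eye and did not measure it.
- **Checks that disagreed:** my first rough side-view pick of the bottle was off by 6.5°. It went away when I re-picked the cap in a close crop. A rough pick of the bottle's seat collar in that same crop read 157.7°, about 4° past the arrow (roughly 5 mm at the seat). That is still within the limit, and I gave it less weight than the cap and tab readings.
- **Drift:** the arm drifted 18 mm sideways on the way down, without contact. I corrected it before going to pushing height.

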